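# Hang the saddle on the tool rail and snap its retaining cap on

## Robot

A 6-joint arm with a two-finger parallel gripper is mounted at the origin on a cart in front of the work surface, level with it; the furniture and walls round the work are solid. World frame = base frame: x ahead of the robot, y to its left, z up, the work surface at z = 0. Lengths are in mm, angles in degrees, forces in N, time in s.
With the tool pointing down it reaches from about 350 to 850 mm from the base axis. Payload 8.1 kg.
Tool frame: the origin (TCP) lies midway between the tips of the shut fingers; the grasp point (between the pads) lies 19 mm behind it; z points along the fingers, y is the line along which they close (so a half turn about z gives the same grasp; the last joint's range is limited). The gripper opens to 85 mm and grips with 20 to 120 N. Pads are 22 mm wide; open, the fingers measure 114 mm over their backs; the gripper's body (76 mm by 85 mm) begins 54 mm behind the grasp point. The pads swing forward as they close: fully open they stand 13 mm farther back than shut.
Start: joints at [-76.398, 7.471, 85.268, -0, 87.261, -4.893], TCP at [190.354, -569.008, 231.292] pointing down, gripper open.
Joint ranges: [-169.43, 169.43], [-51.17, 129.36], [1.28, 143.12], [-76.62, 256.62], [0, 156.53], [-152.29, 152.29]. Speed limits (degrees/s): [136.94, 136.94, 159.86, 180, 180, 180].

## Interface

Orientations are given as [roll, pitch, yaw] about the fixed x, y, z axes, in that order (R = Rz(yaw) Ry(pitch) Rx(roll)).
In Python, from bench import r gives the robot as it stands.
- The arm moves only by the tool apply_moves, never from a script. Its argument "steps" is a list of rows, each a list of 7 numbers: the opening, from -1 (shut) to 1 (fully open), then the shift along the tool's x, y, z in mm, then the turn, a rotation vector about the tool's x, y, z in units of 5 degrees (1.0 is 5 degrees). A call has exactly 8 rows; each row shifts and turns the commanded pose from where the row before left it, along the tool's axes as they then stand; what a row does not reach is not made up. A row lasts 1/10 s, in which the tool goes at most 50 mm and 8.59 degrees, less where a joint would pass 70% of its speed; a pose out of reach is approached as far as the arm can. A call is refused whole if a number of a shift passes 50 or a number of a turn 1, either way. A call with a gripper value outside its range is refused whole. The fingers move at their own pace and stop on an object; "squeeze" is the grip in N (left out, the last holds). Time passes only in rows, so rows that do not move let the fingers close, or fill a call up. It gives the time, the measured TCP pose, the force, the opening and the grip force at its end, in the units of the state.
- r.sense(): the state, without advancing time (a new reading comes with each control period).
- r.snapshot(name): name is "scene" or "top" or "wrist"; returns a dict with "color" (384x512x3 uint8, blue, green, red), "depth" (384x512 float32, mm along the optical axis (not along the pixel's ray), 0 where there is no reading), "mtx" (3x3 intrinsics, pixels), "dist" ([k1, k2, p1, p2, k3] as OpenCV has them; the pictures are not rectified), "T" (4x4, takes a point from camera to world coordinates); the wrist camera has in their place "hand_eye" (4x4, takes a point from camera to tool coordinates, whose origin is the TCP and whose axes are the flange's). Camera axes: x right, y down, z forward; pixel columns grow to the right and rows downward; lengths in mm; the calibration is good to about 2 mm. A picture is of the moment at which its call begins: read the wrist's pose just before it.
- r.hand_in(): hands the job in; it is judged then, once.
The state is a dict: "time": time; "joint_pos": joint angles; "qd": joint speeds; "joint_efforts": joint torques, N m; "tool_pos": TCP position; "tcp_rot": TCP orientation; "ft_force": force on the tool from outside, world axes, zero at the start; "wrist_torque": the same for the moment, N m; "finger_gap": finger opening in mm; "grip_force": force on a finger pad.
Only numpy, scipy, OpenCV 4.12 (cv2) and the standard library are available. Lean on these libraries where they do the work, as an engineer would, in place of code of your own. Each camera call takes 0.05 s, during which the arm holds its last target. There are 200 camera calls.

## Task

Drape the bent-metal saddle over the bar of the tool rail so that the stud comes up through its hole and it lies flat on the bar, and let go of it. Then push the round cap, open end down, onto the stud: press through the click and keep pressing after the force drops, until the cap sits fully home on the saddle. Finish while still holding the cap and pressing it down firmly on the saddle; leave the rail's neighbours (nut, V-block, bolt) where they are.

Things in the scene. Friction and masses are not known exactly. Their poses are not given: they have to be found in the camera images.
- saddle: Plain aluminium sheet bent to an inverted U, 42 (x) x 80 (y) x 44 (z) mm, 0.12 kg, standing on its legs on the bench. Origin at the centre of its underside (level with the leg ends), z up, y along its length. Legs 3 mm thick, one at each x side, 36 mm apart inside; top plate 4 mm thick. The same after a half turn. Grasp it across x (42 mm).
- saddle_hole (a point): Centre of the 26 mm round hole in the middle of the saddle's top plate, on its upper face, 44 mm above the saddle's origin; axes as the saddle's.
- cap: Grey plastic round cap, 36 mm diameter, 30 mm high, 0.03 kg, ribbed side, flat closed top, open below; stands on the bench open end down. Origin at the centre of its underside, z up. Its bottom 4 mm is a lip with a 16.4 mm bore; above that it is 24 mm wide inside, up to 23 mm above the underside. Fully home, its underside rests on the saddle's top plate.
- rail: Tool rail fixed to the bench: a steel bar along y, 30 mm wide, 14 mm thick, 230 mm long, its top 100 mm above the bench, on two posts 22 mm thick, 97 mm either side of the middle, with 60 x 44 mm feet. A stud stands up from the bar's middle. Origin on the bench under the stud, y along the bar, x across it, z up.
- stud (a point): Foot of the stud: on its axis, level with the bar's top; axes as the rail's. The stud is 14 mm thick with a cone tip, and has a 20 mm collar, 3 mm high, at its foot. Four spring-loaded balls in its side, 13 mm above the bar, bulge to 21 mm across. The saddle passes over them freely; when it lies on the bar its upper face is 4 mm above this point.
- stud_tip (a point): Tip of the stud, 24 mm above the bar, 6 mm wide. As the cap goes on, its lip meets the balls when its underside is about 18 mm above the bar; some 10 N pushes it past. The force drops at about 13 mm, but the cap must go on down to 4 mm, where it lands on the saddle and the balls hold it.
- nut: Bystander: steel hexagon nut, 24 x 28 x 13 mm, origin at the centre of its underside.
- vblock: Bystander: steel V-block, 50 x 40 x 36 mm, origin at the centre of its underside.
- bolt: Bystander: steel hexagon bolt standing on its head, 24 x 28 x 62 mm, origin at the centre of its underside.
There are look-alikes about, which are no part of the job. What is shaped like the cap but yellow is not meant.

How it is judged (in metres and radians):
On the way, in this order (a step that is already met when the one before it is completed fails the run):
1. the saddle hangs over the bar, flat, with the stud through its hole, and the hand has let go of it; the cap is not on it yet (z of saddle_hole in the frame of stud between 0.002 and 0.0065 m and horizontal distance between saddle_hole and stud below 0.006 m and angle between saddle's own z axis and vertical below 0.07 rad and angle between the y axis of saddle and the y axis of stud, either way round below 0.15 rad and contact force between the fingers and saddle below 0.3 N and distance between cap and stud above 0.05 m), for 0.3 s.
2. the cap is home on the stud past the click, and is still being pressed onto the saddle (z of saddle_hole in the frame of stud between 0.002 and 0.0065 m and horizontal distance between saddle_hole and stud below 0.006 m and angle between saddle's own z axis and vertical below 0.07 rad and angle between the y axis of saddle and the y axis of stud, either way round below 0.15 rad and z of cap in the frame of stud between 0.001 and 0.0065 m and horizontal distance between cap and stud below 0.003 m and angle between cap's own z axis and vertical below 0.08 rad and contact force between cap and saddle above 5 N and contact force between the fingers and cap above 2 N), for 0.5 s.
At the end, for the whole second after the job is handed in: Saddle flat on the bar (2.5 mm in height, 6 mm sideways, 0.07 rad tilt, 0.15 rad yaw), stud through its hole; cap home (underside at most 6.5 mm above the bar's top, 3 mm off axis, 0.08 rad tilt), fingers on it with over 2 N, pressed on the saddle with over 5 N through the last second (all of step 2); the arm keeps its last pose, push and grip.
It fails at once if the nut is shifted by more than 20 mm (distance of nut from where it was at the start of the episode above 0.02 m).
It fails at once if the V-block is shifted by more than 20 mm (distance of vblock from where it was at the start of the episode above 0.02 m).
It fails at once if the bolt is shifted by more than 20 mm (distance of bolt from where it was at the start of the episode above 0.02 m).
It also fails if it takes over 56 s, if anything falls off the work surface, if the arm or the gripper's body presses on something with over 40 N, if the wrist force passes 120 N, or if a joint passes its speed limit or range.

## Working session

There is one attempt and no reset: what is moved stays moved. The work goes in short steps, Python scripts to look and compute and a tool call to move; the robot and the scene stay as the last step left them, time stands still between calls to the robot, and variables do not carry over. Pictures are saved under pics/ and viewed, at most 10 in all, crops included, and the job is handed in when it is done.

Besides the shell and the picture viewer there is one more tool, called after "Request:" as name(argument=value, ...) on one line, values as JSON. apply_moves: Moves the arm, as the interface text tells. Its arguments: {"type":"object","properties":{"steps":{"type":"array"},"squeeze":{"type":"number"}},"required":["steps"]}

```bash
mkdir -p pics
cat > h.py <<'E'
import numpy as np, cv2, pickle
from bench import r
def snap(n,f):
    s=r.sense(); d=r.snapshot(n); d['s']=s; pickle.dump(d,open(f'pics/{f}.pkl','wb')); cv2.imwrite(f'pics/{f}.png',d['color']); return d
def load(f): return pickle.load(open(f'pics/{f}.pkl','rb'))
def world(d,T=None):
    "HxWx3 world points"
    h,w=d['depth'].shape
    uv=np.stack(np.meshgrid(np.arange(w),np.arange(h)),-1).reshape(-1,1,2).astype(np.float64)
    n=cv2.undistortPoints(uv,d['mtx'],np.array(d['dist'])).reshape(h,w,2)
    z=d['depth'][...,None]
    p=np.concatenate([n*z,z],-1)
    T=np.array(d['T'] if T is None else T)
    return p@T[:3,:3].T+T[:3,3]
E
python3 - <<'E'
from h import *
d=snap('top','t1'); e=snap('scene','s1')
print(d['T'],e['T'],r.sense())
cv2.imwrite('pics/a.png',cv2.resize(np.vstack([d['color'],e['color']]),(400,600)))
cv2.imwrite('pics/t1b.png',cv2.resize(d['color'],(800,600)))
cv2.imwrite('pics/s1b.png',cv2.resize(e['color'],(800,600)))
E
```

```text
[[-2.37705165e-02 -9.95407435e-01  9.27307987e-02  4.54384973e+02]
 [-9.99590324e-01  2.21858785e-02 -1.80823405e-02 -2.03126511e+02]
 [ 1.59419819e-02 -9.31226357e-02 -9.95527010e-01  1.04035724e+03]
 [ 0.00000000e+00  0.00000000e+00  0.00000000e+00  1.00000000e+00]] [[-7.89232167e-01 -3.20406837e-01  5.23881710e-01 -2.56818172e+01]
 [-6.13925318e-01  4.31720964e-01 -6.60842427e-01  5.34324987e+02]
 [-1.44322848e-02 -8.43182345e-01 -5.37433941e-01  7.00223083e+02]
 [ 0.00000000e+00  0.00000000e+00  0.00000000e+00  1.00000000e+00]] {'time': 0.1, 'joint_pos': array([-7.63996376e+01,  7.51058419e+00,  8.53234755e+01,  1.04333788e-03,
        8.72627315e+01, -4.89573302e+00]), 'qd': array([ 0.08501993, -0.1088494 , -0.17785099, -0.01208756,  0.08492422,
        0.049986  ]), 'joint_efforts': array([ 8.22150323e-04, -5.70950568e+01, -5.01942837e+01, -1.28601641e-04,
        8.06878408e-03, -1.40291925e-05]), 'tool_pos': array([ 190.22623837, -568.51607844,  230.34721861]), 'tcp_rot': array([-1.79903651e+02, -9.29868067e-03,  1.84960369e+01]), 'ft_force': array([-0.43857589, -0.07529733,  0.42416522]), 'wrist_torque': array([ 0.00758482,  0.00850977, -0.02217574]), 'grip_force': 0.0, 'finger_gap': 85.52074471738423}
```

View pics/t1b.png

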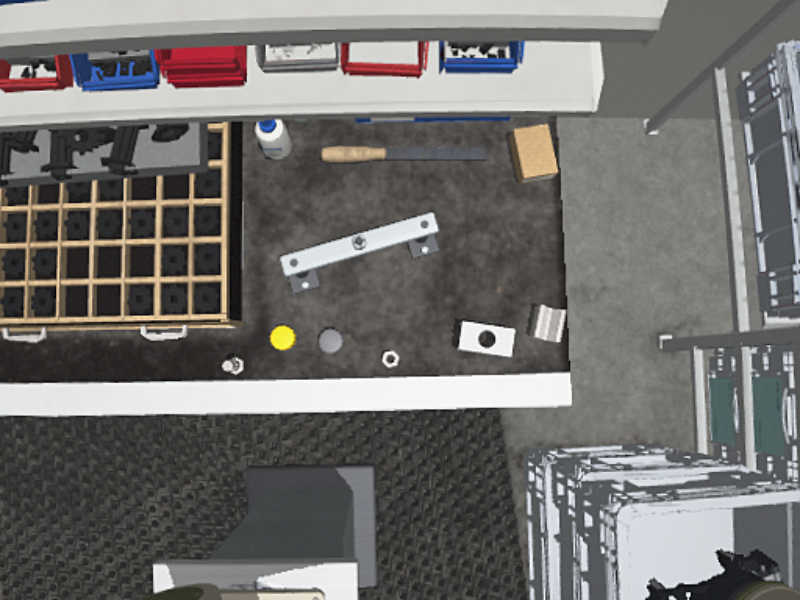

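View pics/s1b.png

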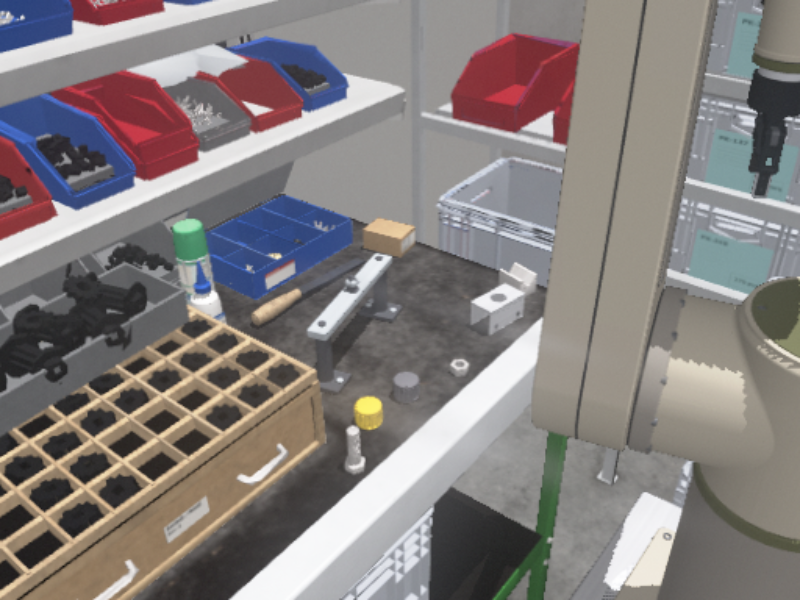

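The top view (800x600) shows the stud at (360,242), saddle hole at (487,338), grey cap at (330,341), nut at (391,359), V-block at (548,322) and bolt at (233,365). The yellow look-alike is at (283,338). I'll measure from depth.

Run:
```python
from h import *
d=load('t1'); P=world(d)
def box(name,u0,v0,u1,v1,z0,z1,d=d,P=P):
    u0,v0,u1,v1=[int(round(a*.64)) for a in(u0,v0,u1,v1)]
    q=P[v0:v1,u0:u1].reshape(-1,3); q=q[(q[:,2]>z0)&(q[:,2]<z1)]
    if len(q)<5: print(name,len(q));return
    rc=cv2.minAreaRect(q[:,:2].astype(np.float32)); b=cv2.boxPoints(rc)
    e=[b[1]-b[0],b[2]-b[1]]; L=[np.linalg.norm(x) for x in e]; l=e[int(np.argmax(L))]
    c,R=cv2.minEnclosingCircle(q[:,:2].astype(np.float32))
    print(name,len(q),'zmed',np.median(q[:,2]).round(1),'zmax',q[:,2].max().round(1),'rect',np.round(rc[0],1),np.round(sorted(L),1),'longaxis',np.degrees(np.arctan2(l[1],l[0])).round(1),'circ',np.round(c,1),round(R,1),'mean',q[:,:2].mean(0).round(1))
box('bench',400,300,440,340,-50,50)
box('rail',275,205,445,280,90,108)
box('stud',345,228,375,256,110,140)
box('saddle',450,312,525,365,35,55)
box('cap',312,322,348,360,24,40)
box('yel',268,322,300,355,24,40)
box('nut',378,347,404,372,8,25)
box('vb',525,300,570,345,10,50)
box('bolt',218,352,248,380,-5,90)
box('frontlip',200,380,500,410,-200,200)
box('shelf',250,70,590,110,100,900)
box('cabinet',100,320,235,345,20,200)
for u,v in [(360,242),(487,338),(330,341),(305,40),(500,350),(480,320)]: print(u,v,P[int(v*.64),int(u*.64)].round(1))
e=load('s1');print('-- scene');Q=world(e)
box('rail',305,250,395,340,92,108,e,Q)
box('saddle',465,280,525,335,36,55,e,Q)
box('cap',390,370,422,405,24,40,e,Q)
```

```text
bench 671 zmed -0.7 zmax 4.6 rect [ 519.2 -267.2] [61.4 61.6] longaxis -1.5 circ [ 519.1 -267.1] 43.2 mean [ 519.  -267.1]
rail 1349 zmed 99.0 zmax 108.0 rect [ 624.7 -176.7] [ 31.2 230.7] longaxis -74.6 circ [ 626.1 -176.4] 115.4 mean [ 623.4 -176.5]
stud 61 zmed 117.6 zmax 126.3 rect [ 624.5 -176.5] [16.6 17.9] longaxis 18.2 circ [ 624.4 -176.6] 9.6 mean [ 623.9 -176.6]
saddle 531 zmed 43.1 zmax 48.4 rect [ 486.  -363.5] [42.2 80.7] longaxis 79.8 circ [ 486.3 -363.6] 44.4 mean [ 485.9 -363.4]
cap 180 zmed 28.9 zmax 33.4 rect [ 488.4 -128.6] [33.4 33.5] longaxis -45.9 circ [ 489.1 -127.7] 18.3 mean [ 488.6 -128.5]
yel 166 zmed 29.1 zmax 33.7 rect [496.2 -55.9] [32.1 33.7] longaxis -42.4 circ [496.  -54.9] 18.5 mean [496.2 -56.2]
nut 59 zmed 12.2 zmax 16.8 rect [ 460.6 -219.1] [22.1 25.4] longaxis 43.6 circ [ 460.4 -218.6] 12.9 mean [ 460.5 -218.8]
vb 382 zmed 29.7 zmax 40.6 rect [ 507.5 -462.1] [39.7 50.6] longaxis -14.5 circ [ 507.7 -462.4] 30.8 mean [ 507.3 -461.4]
bolt 338 zmed 0.5 zmax 65.6 rect [454.9  25.1] [41.3 45.7] longaxis 88.9 circ [454.9  25. ] 30.0 mean [454.9  22.5]
f
[... 265 characters left out ...]
 449 zmed 95.3 zmax 118.2 rect [507.5 113.8] [ 25.  210.3] longaxis 89.7 circ [517.6 113.8] 105.2 mean [512.5 112.3]
360 242 [ 623.2 -178.9  121.7]
487 338 [ 4.885e+02 -3.701e+02 -4.000e-01]
330 341 [ 488.3 -128.8   30.3]
305 40 [ 745.5 -141.8  471.3]
500 350 [ 467.8 -383.8   42.2]
480 320 [ 517.9 -361.     2. ]
-- scene
rail 806 zmed 100.3 zmax 107.7 rect [ 623.2 -175. ] [ 31.1 230.4] longaxis -74.8 circ [ 629.4 -173.3] 115.5 mean [ 616.8 -161.8]
saddle 333 zmed 44.0 zmax 48.7 rect [ 482.6 -377.4] [ 46.6 116.3] longaxis 78.3 circ [ 484.7 -377.8] 61.6 mean [ 484.2 -359.5]
cap 164 zmed 30.1 zmax 33.6 rect [ 487.5 -126.7] [34.5 36.5] longaxis -8.9 circ [ 487.4 -127.3] 18.7 mean [ 486.2 -125.5]
```

```bash
cat >> h.py <<'E'
def plan(p0,y0,p1,y1,n):
    "rows (shift tool xyz, turn z units) from pose 0 to pose 1, straight line, n rows"
    p0=np.array(p0,float);st=(np.array(p1)-p0)/n; dy=(y1-y0)/n
    for i in range(n):
        a=np.radians(y0+dy*i); c,s=np.cos(a),np.sin(a)
        v=[st[0]*c+st[1]*s, st[0]*s-st[1]*c, -st[2]]
        print([1,*np.round(v,1).tolist(),0,0,round(-dy/5,3)])
E
python3 - <<'E'
from h import *
plan([190.4,-569,231.3],18.5,[486,-363.5,151.3],79.8,16)
E
```

```text
[1, 21.6, -6.3, 5.0, 0, 0, -0.766]
[1, 22.0, -4.9, 5.0, 0, 0, -0.766]
[1, 22.2, -3.4, 5.0, 0, 0, -0.766]
[1, 22.4, -1.9, 5.0, 0, 0, -0.766]
[1, 22.5, -0.4, 5.0, 0, 0, -0.766]
[1, 22.5, 1.1, 5.0, 0, 0, -0.766]
[1, 22.3, 2.6, 5.0, 0, 0, -0.766]
[1, 22.1, 4.1, 5.0, 0, 0, -0.766]
[1, 21.8, 5.6, 5.0, 0, 0, -0.766]
[1, 21.4, 7.0, 5.0, 0, 0, -0.766]
[1, 20.9, 8.4, 5.0, 0, 0, -0.766]
[1, 20.3, 9.8, 5.0, 0, 0, -0.766]
[1, 19.6, 11.1, 5.0, 0, 0, -0.766]
[1, 18.8, 12.4, 5.0, 0, 0, -0.766]
[1, 17.9, 13.6, 5.0, 0, 0, -0.766]
[1, 16.9, 14.8, 5.0, 0, 0, -0.766]
```

Request:
apply_moves(steps=[[1,21.6,-6.3,5,0,0,-0.766],[1,22,-4.9,5,0,0,-0.766],[1,22.2,-3.4,5,0,0,-0.766],[1,22.4,-1.9,5,0,0,-0.766],[1,22.5,-0.4,5,0,0,-0.766],[1,22.5,1.1,5,0,0,-0.766],[1,22.3,2.6,5,0,0,-0.766],[1,22.1,4.1,5,0,0,-0.766]], squeeze=40)

```text
time: 0.9
tool_pos: [338.6, -465.3, 190.5]
tcp_rot: [-179.9, -0.0, 49.3]
ft_force: [0.6, 0.3, 0.2]
finger_gap: 85.7
grip_force: 0.0
```

Request:
apply_moves(steps=[[1,21.8,5.6,5,0,0,-0.766],[1,21.4,7,5,0,0,-0.766],[1,20.9,8.4,5,0,0,-0.766],[1,20.3,9.8,5,0,0,-0.766],[1,19.6,11.1,5,0,0,-0.766],[1,18.8,12.4,5,0,0,-0.766],[1,17.9,13.6,5,0,0,-0.766],[1,16.9,14.8,5,0,0,-0.766]])

```text
time: 1.7
tool_pos: [486.3, -362.5, 150.5]
tcp_rot: [-180.0, -0.0, 79.9]
ft_force: [0.8, -0.8, 0.6]
finger_gap: 85.3
grip_force: 0.0
```

Request:
apply_moves(steps=[[1,0,0,10,0,0,0],[1,0,0,10,0,0,0],[1,0,0,10,0,0,0],[1,0,0,0,0,0,0],[1,0,0,0,0,0,0],[1,0,0,0,0,0,0],[1,0,0,0,0,0,0],[1,0,0,0,0,0,0]])

```text
time: 2.5
tool_pos: [486.0, -363.7, 121.9]
tcp_rot: [180.0, 0.0, 79.8]
ft_force: [-0.1, 0.4, -0.2]
finger_gap: 85.5
grip_force: 0.0
```

Run:
```python
from h import *
d=snap('wrist','w1');s=d['s'];print(s['tool_pos'],s['tcp_rot'],s['joint_pos'],s['ft_force'])
print(np.array(d['hand_eye']).round(3))
from scipy.spatial.transform import Rotation as Ro
T=np.eye(4);T[:3,:3]=Ro.from_euler('xyz',s['tcp_rot'],degrees=True).as_matrix();T[:3,3]=s['tool_pos']
P=world(d,T@np.array(d['hand_eye']))
m=(P[...,2]>38)&(P[...,2]<50)&(abs(P[...,0]-486)<70)&(abs(P[...,1]+363)<60)
q=P[m]; rc=cv2.minAreaRect(q[:,:2].astype(np.float32));b=cv2.boxPoints(rc);print(m.sum(),np.median(q[:,2]),rc,b)
```

```text
[ 485.99880727 -363.7346075   121.89424143] [1.79952508e+02 2.97659368e-02 7.97592041e+01] [-4.16500625e+01  1.27756656e+01  9.09741386e+01 -6.73328294e-04
  7.61941505e+01 -3.14091185e+01] [-0.14769416  0.38557896 -0.18459844]
[[ 1.00000e-03 -9.66000e-01 -2.59000e-01  6.61050e+01]
 [ 1.00000e+00  0.00000e+00  1.00000e-03  4.18000e-01]
 [-1.00000e-03 -2.59000e-01  9.66000e-01 -1.42248e+02]
 [ 0.00000e+00  0.00000e+00  0.00000e+00  1.00000e+00]]
3992 43.48250325991296 ((487.49444580078125, -361.63604736328125), (79.83600616455078, 42.16495132446289), 80.07313537597656) [[ 459.8461  -397.322  ]
 [ 501.3798  -404.59085]
 [ 515.1428  -325.9501 ]
 [ 473.6091  -318.68124]]
```

View pics/w1.png

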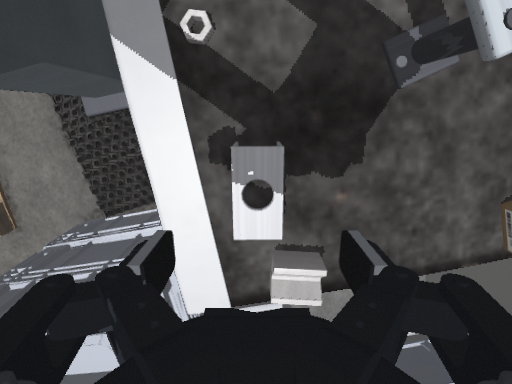

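The wrist view shows the saddle centred between the open fingers, with the hole at (258,194). The V-block at (298,275) is clear. Descending to grasp.

Request:
apply_moves(steps=[[1,2.3,1.1,14,0,0,0],[1,0,0,16,0,0,0],[1,0,0,16,0,0,0],[1,0,0,16,0,0,0],[1,0,0,16,0,0,0],[1,0,0,16,0,0,0],[1,0,0,12,0,0,0],[1,0,0,6,0,0,0]])

```text
time: 3.35
tool_pos: [486.6, -360.6, 7.3]
tcp_rot: [-179.9, -0.1, 79.8]
ft_force: [-0.7, 0.7, -0.1]
finger_gap: 85.4
grip_force: 0.0
```

Request:
apply_moves(steps=[[1,0,0,0,0,0,0],[0.3,0,0,0,0,0,0],[0.1,0,0,0,0,0,0],[-0.1,0,0,0,0,0,0],[-1,0,0,0,0,0,0],[-1,0,0,0,0,0,0],[-1,0,0,0,0,0,0],[-1,0,0,0,0,0,0]], squeeze=40)

```text
time: 4.15
tool_pos: [488.0, -361.8, 10.4]
tcp_rot: [179.9, 0.1, 79.8]
ft_force: [-0.8, 0.8, 6.7]
finger_gap: 41.3
grip_force: 41.2
```

Run:
```python
from h import *
plan([487.8,-361.6,170],79.8,[653,-282,190],105.3,8)
```

```text
[1, 13.4, 18.6, -2.5, 0, 0, -0.637]
[1, 12.4, 19.3, -2.5, 0, 0, -0.637]
[1, 11.3, 19.9, -2.5, 0, 0, -0.637]
[1, 10.2, 20.5, -2.5, 0, 0, -0.637]
[1, 9.0, 21.1, -2.5, 0, 0, -0.637]
[1, 7.8, 21.5, -2.5, 0, 0, -0.637]
[1, 6.6, 21.9, -2.5, 0, 0, -0.637]
[1, 5.4, 22.3, -2.5, 0, 0, -0.637]
```

Request:
apply_moves(steps=[[-1,0,0,-5,0,0,0],[-1,0,0,-15,0,0,0],[-1,0,0,-22,0,0,0],[-1,0,0,-25,0,0,0],[-1,0,0,-25,0,0,0],[-1,0,0,-25,0,0,0],[-1,0,0,-25,0,0,0],[-1,0,0,-18,0,0,0]])

```text
time: 4.95
tool_pos: [487.7, -361.6, 172.4]
tcp_rot: [179.9, 0.1, 79.8]
ft_force: [0.2, -0.5, -1.2]
finger_gap: 41.2
grip_force: 40.7
```

Request:
apply_moves(steps=[[-1,13.4,18.6,-2.5,0,0,-0.637],[-1,12.4,19.3,-2.5,0,0,-0.637],[-1,11.3,19.9,-2.5,0,0,-0.637],[-1,10.2,20.5,-2.5,0,0,-0.637],[-1,9,21.1,-2.5,0,0,-0.637],[-1,7.8,21.5,-2.5,0,0,-0.637],[-1,6.6,21.9,-2.5,0,0,-0.637],[-1,5.4,22.3,-2.5,0,0,-0.637]])

```text
time: 5.75
tool_pos: [653.1, -281.3, 190.3]
tcp_rot: [180.0, 0.0, 105.4]
ft_force: [-0.4, 0.2, -1.2]
finger_gap: 41.2
grip_force: 40.8
```

Request:
apply_moves(steps=[[-1,0,0,0,0,0,0],[-1,0,0,0,0,0,0],[-1,0,0,0,0,0,0],[-1,0,0,0,0,0,0],[-1,0,0,0,0,0,0],[-1,0,0,0,0,0,0],[-1,0,0,0,0,0,0],[-1,0,0,0,0,0,0]])

```text
time: 6.55
tool_pos: [652.4, -282.0, 189.3]
tcp_rot: [-180.0, -0.0, 105.2]
ft_force: [-1.3, -0.2, -1.6]
finger_gap: 41.6
grip_force: 41.1
```

```bash
cat >> h.py <<'E'
def wristT(s,he):
    from scipy.spatial.transform import Rotation as Ro
    T=np.eye(4);T[:3,:3]=Ro.from_euler('xyz',s['tcp_rot'],degrees=True).as_matrix();T[:3,3]=s['tool_pos']
    return T,T@np.array(he)
E
python3 - <<'E'
from h import *
d=snap('wrist','w2');s=d['s'];print(s['tool_pos'],s['tcp_rot'],s['ft_force'])
Tt,T=wristT(s,d['hand_eye']);P=world(d,T)
def reg(name,z0,z1,c,rad):
    m=(P[...,2]>z0)&(P[...,2]<z1)&(np.hypot(P[...,0]-c[0],P[...,1]-c[1])<rad);q=P[m].astype(np.float32)
    print(name,len(q),np.median(q[:,2]),cv2.minAreaRect(q[:,:2]),cv2.boxPoints(cv2.minAreaRect(q[:,:2])).tolist(),'mean',q.mean(0)); return m
reg('stud',106,130,(624,-176),25); reg('tip',119,130,(624,-176),20); m=reg('bar',94,106,(624,-176),125)
# saddle in tool frame
q=(P-Tt[:3,3])@Tt[:3,:3]
g=(abs(q[...,0])<60)&(abs(q[...,1])<23)&(q[...,2]>-40)&(q[...,2]<-25)
a=q[g];print('saddle tool',g.sum(),a.min(0),a.max(0),np.median(a,0))
E
```

```text
[ 652.40594146 -282.006147    189.30902196] [-1.79999054e+02 -1.82791425e-03  1.05241363e+02] [-1.26413275 -0.24160608 -1.61247918]Traceback (most recent call last):
  File "<stdin>", line 7, in <module>
  File "<stdin>", line 6, in reg
cv2.error: OpenCV(4.12.0) /io/opencv/modules/imgproc/src/convhull.cpp:143: error: (-215:Assertion failed) total >= 0 && (depth == CV_32F || depth == CV_32S) in function 'convexHull'
```

View pics/w2.png

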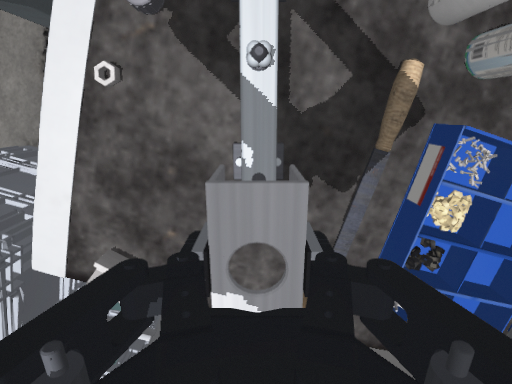

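The wrist view shows the held saddle with its hole at (257,267), the stud tip at about (259,48), and the bar lined up with the saddle.

Run:
```python
from h import *
d=load('w2');s=d['s']
Tt,T=wristT(s,d['hand_eye']);P=world(d,T)
print(d['depth'][55,259],P[55,259],P[48,259],P[90,258],P[267,257],P[200,257])
def reg(name,z0,z1,c,rad):
    m=(P[...,2]>z0)&(P[...,2]<z1)&(np.hypot(P[...,0]-c[0],P[...,1]-c[1])<rad);q=np.ascontiguousarray(P[m][:,:2],dtype=np.float32)
    print(name,len(q))
    if len(q)<4:return
    t=((P[m]-Tt[:3,3])@Tt[:3,:3])
    print(np.median(P[m][:,2]),cv2.minAreaRect(q),'tool min/max',t.min(0),t.max(0))
reg('stud',106,130,(624,-176),25); reg('tip',119,130,(624,-176),20); reg('bar',94,106,(624,-176),125)
q=(P-Tt[:3,3])@Tt[:3,:3]
g=(abs(q[...,0])<60)&(abs(q[...,1])<23)&(q[...,2]>-45)&(q[...,2]<-20)
a=q[g];print('saddle tool',g.sum(),a.min(0),a.max(0),np.median(a,0))
# fit ellipse to hole: pixels far below plate
m=(q[...,2]>0)&(np.hypot(q[...,0],q[...,1])<60); m[:230]=0;m[305:]=0;m[:,:220]=0;m[:,295:]=0
c,_=cv2.findContours(m.astype(np.uint8),0,1);c=max(c,key=len)
el=cv2.fitEllipse(c);print(el)
# ray through centre onto plate plane
def on_plane(u,v,ztool):
    n=cv2.undistortPoints(np.array([[[u,v]]],float),d['mtx'],np.array(d['dist'])).ravel()
    he=np.array(d['hand_eye']);r_=he[:3,:3]@[n[0],n[1],1];o=he[:3,3];return o+r_*(ztool-o[2])/r_[2]
zt=np.median(a[:,2]);print('hole tool',on_plane(*el[0],zt))
for uv in [(259,48),(259,47),(260,55)]: print('stud tip tool',on_plane(*uv,s['tool_pos'][2]-124))
for v in (90,130): print([v]+[np.round(q[v,u],1).tolist() for u in (238,244,276,281)])
```

```text
190.4875 [ 626.79193241 -178.56630201  123.42558362] [ 625.57230174 -174.12548088  123.29240075] [ 631.93377287 -199.44920567   99.96924049] [ 6.88557304e+02 -4.08689104e+02 -2.74329881e-02] [ 644.994003   -251.20574073  221.78314695]
stud 613
117.80533358620355 ((625.7265625, -175.60711669921875), (18.361026763916016, 18.308744430541992), 15.193283081054688) tool min/max [100.51693277  -6.95328204  64.13829734] [118.82620831  11.40847211  77.36644533]
tip 205
122.09217329146577 ((626.2913208007812, -176.6602020263672), (11.140145301818848, 13.34621810913086), 33.44558334350586) tool min/max [102.6619222   -3.86135161  64.13829734] [115.29636247   8.19637978  70.28579687]
bar 6065
99.53700305979356 ((633.0281982421875, -202.828125), (30.5244083404541, 139.85299682617188), 15.130600929260254) tool min/max [ 11.5862879  -13.08894144  85.15612694] [151.43934729  17.46971695  93.70941811]
saddle tool 11191 [-23.65547007 -22.97474927 -44.90429625] [ 39.93682476  22.99699892 -20.00158935] [ 16.58235925   0.53104904 -33.18855165]Traceback (most recent call last):
  File "<stdin>", line 17, in <module>
ValueError: max() iterable argument is empty
```

Run:
```python
from h import *
d=load('w2');cv2.imwrite('pics/w2c.png',cv2.resize(d['color'][20:100,210:310],(800,640))[:600])
```

```text
(no output)
```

View pics/w2c.png

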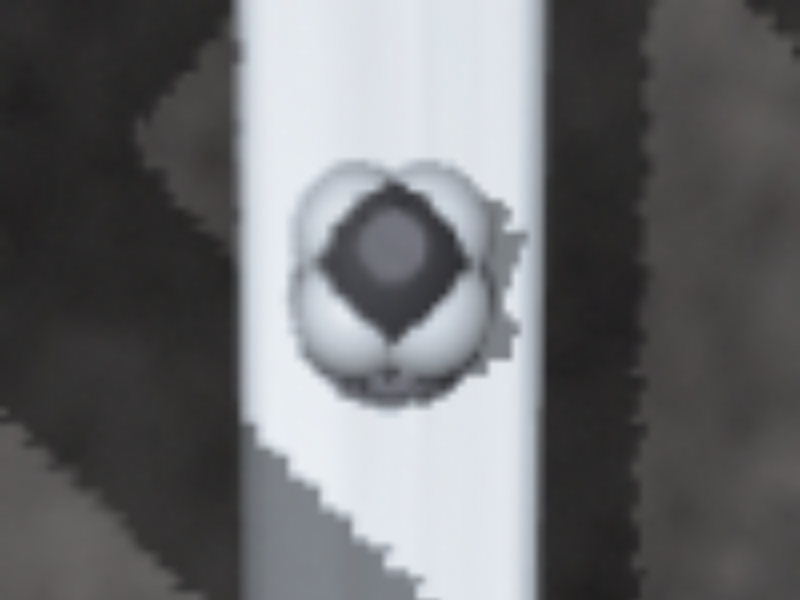

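Tip disc is at crop (392,243), which is pixel (259.0,50.4).

Run:
```python
from h import *
d=load('w2');s=d['s']
Tt,T=wristT(s,d['hand_eye']);P=world(d,T)
q=(P-Tt[:3,3])@Tt[:3,:3]
m=(q[...,2]>20); m[:230]=0;m[300:]=0;m[:,:215]=0;m[:,300:]=0
c,_=cv2.findContours(m.astype(np.uint8),0,1);c=max(c,key=len)
el=cv2.fitEllipse(c);print(el)
he=np.array(d['hand_eye'])
def on_plane(u,v,zt):
    n=cv2.undistortPoints(np.array([[[u,v]]],float),d['mtx'],np.array(d['dist'])).ravel()
    r_=he[:3,:3]@[n[0],n[1],1];o=he[:3,3];return (o+r_*(zt-o[2])/r_[2]).round(2)
for zt in(-33.2,-29.2):print('hole tool',on_plane(*el[0],zt))
for u,v in((el[0][0],el[0][1]-el[1][0]/2),(el[0][0],el[0][1]+el[1][0]/2)):print('edges',on_plane(u,v,-33.2),on_plane(u,v,-29.2))
print('tip',on_plane(259,50.4,s['tool_pos'][2]-124))
g=(abs(q[...,2]+33)<2)&(abs(q[...,1])<35);g[:185]=0;g[240:]=0
for v in(195,205,215):
  u=np.where(g[v])[0];print(v,u.min(),u.max(),q[v,u.min()].round(1),q[v,u.max()].round(1))
b=(abs(P[...,2]-100)<3)
for v in(80,100,120,140):
  u=np.where(b[v])[0];u=u[(u>230)&(u<290)];print(v,u.min(),u.max(),q[v,u.min()].round(1),q[v,u.max()].round(1))
```

```text
((256.4742126464844, 266.03314208984375), (46.800079345703125, 55.57633590698242), 89.8599624633789)
hole tool [  1.36   0.74 -33.2 ]
hole tool [ -1.01   0.74 -29.2 ]
edges [ 12.7    0.74 -33.2 ] [ 10.75   0.74 -29.2 ]
edges [-10.67   0.75 -33.2 ] [-13.48   0.75 -29.2 ]
tip [109.42   2.47  65.31]
195 206 307 [ 33.9 -20.1 -32.7] [ 33.8  21.6 -32.5]
205 206 307 [ 29.6 -20.2 -32.7] [ 29.9  21.6 -33.7]
215 207 306 [ 25.5 -19.8 -33.8] [ 25.4  21.4 -33.5]
80 240 277 [ 92.8 -12.4  91.2] [92.9 17.1 91.5]
100 241 276 [ 77.5 -11.7  91.5] [77.4 16.4 89.4]
120 241 276 [ 61.7 -11.8  89.8] [61.7 16.7 91.2]
140 241 276 [ 45.5 -12.1  90.5] [45.3 17.1 92.2]
```

Request:
apply_moves(steps=[[-1,10,0.7,0,0,0,0],[-1,15,0.5,0,0,0,0],[-1,17,0.5,0,0,0,0],[-1,17,0,0,0,0,0],[-1,17,0,0,0,0,0],[-1,17,0,0,0,0,0],[-1,12,0,0,0,0,0],[-1,4.8,0,0,0,0,0]])

```text
time: 7.4
tool_pos: [625.1, -173.9, 189.5]
tcp_rot: [180.0, -0.0, 105.3]
ft_force: [0.8, 0.5, -1.0]
finger_gap: 41.3
grip_force: 41.0
```

Request:
apply_moves(steps=[[-1,0,0,10,0,0,0],[-1,0,0,15,0,0,0],[-1,0,0,15,0,0,0],[-1,0,0,15,0,0,0],[-1,0,0,10,0,0,0],[-1,0,0,4,0,0,0],[-1,0,0,0,0,0,0],[-1,0,0,0,0,0,0]])

```text
time: 8.2
tool_pos: [625.7, -175.7, 120.9]
tcp_rot: [180.0, 0.0, 105.3]
ft_force: [0.2, 0.3, -1.0]
finger_gap: 41.4
grip_force: 41.1
```

Run:
```python
from h import *
d=snap('wrist','w3');s=d['s'];print(s['tool_pos'],s['tcp_rot'],s['ft_force'])
cv2.imwrite('pics/w3c.png',cv2.resize(d['color'][140:320,140:380],(800,600)))
```

```text
[ 625.67646109 -175.73109357  120.8758224 ] [1.79960448e+02 2.98306975e-02 1.05251572e+02] [ 0.24854518  0.28785943 -0.98518447]
```

View pics/w3c.png

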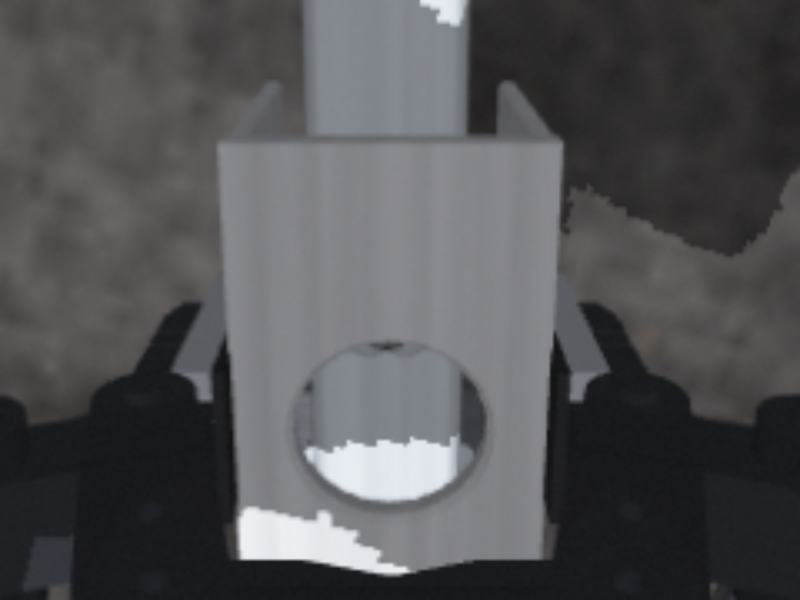

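The bar is centred between the legs (bar centre 388, saddle centre 390 in the crop), and the stud foot shows at the far hole rim. Descending.

Request:
apply_moves(steps=[[-1,0,0,4,0,0,0],[-1,0,0,5,0,0,0],[-1,0,0,5,0,0,0],[-1,0,0,5,0,0,0],[-1,0,0,5,0,0,0],[-1,0,0,5,0,0,0],[-1,0,0,5,0,0,0],[-1,0,0,4,0,0,0]])

```text
time: 9.05
tool_pos: [625.1, -175.5, 81.6]
tcp_rot: [-180.0, -0.0, 105.3]
ft_force: [-0.1, 0.3, -1.0]
finger_gap: 41.4
grip_force: 41.1
```

Request:
apply_moves(steps=[[-1,0,0,3,0,0,0],[-1,0,0,2,0,0,0],[-1,0,0,2,0,0,0],[-1,0,0,2,0,0,0],[-1,0,0,1,0,0,0],[-1,0,0,0.5,0,0,0],[-1,0,0,0,0,0,0],[-1,0,0,0,0,0,0]])

```text
time: 9.85
tool_pos: [625.4, -175.5, 71.9]
tcp_rot: [180.0, 0.0, 105.3]
ft_force: [-0.2, 0.7, -1.7]
finger_gap: 41.4
grip_force: 41.1
```

Request:
apply_moves(steps=[[-1,0,0,0.5,0,0,0],[-1,0,0,0.5,0,0,0],[-1,0,0,0.5,0,0,0],[-1,0,0,0,0,0,0],[-1,0,0,0,0,0,0],[-1,0,0,0,0,0,0],[-1,0,0,0,0,0,0],[-1,0,0,0,0,0,0]])

```text
time: 10.65
tool_pos: [625.3, -175.5, 70.4]
tcp_rot: [180.0, 0.0, 105.3]
ft_force: [-2.4, -0.2, 1.4]
finger_gap: 41.7
grip_force: 41.2
```

Contact. Open the fingers gradually, then raise.

Request:
apply_moves(steps=[[-1,0,0,0.5,0,0,0],[-1,0,0,0,0,0,0],[0.1,0,0,0,0,0,0],[0.3,0,0,0,0,0,0],[0.6,0,0,0,0,0,0],[1,0,0,0,0,0,0],[1,0,0,0,0,0,0],[1,0,0,0,0,0,0]])

```text
time: 11.45
tool_pos: [625.3, -175.5, 69.7]
tcp_rot: [-180.0, 0.0, 105.3]
ft_force: [-0.2, 0.3, -0.2]
finger_gap: 85.3
grip_force: 0.0
```

Request:
apply_moves(steps=[[1,0,0,0,0,0,0],[1,0,0,-5,0,0,0],[1,0,0,-15,0,0,0],[1,0,0,-20,0,0,0],[1,0,0,-20,0,0,0],[1,0,0,-20,0,0,0],[1,0,0,-20,0,0,0],[1,0,0,-10,0,0,0]])

```text
time: 12.25
tool_pos: [626.6, -176.0, 183.8]
tcp_rot: [179.8, 0.2, 105.3]
ft_force: [0.2, -0.4, 1.4]
finger_gap: 85.3
grip_force: 0.0
```

Run:
```python
from h import *
d=snap('wrist','w4');s=d['s'];print(s['tool_pos'],s['tcp_rot'],s['ft_force'],s['finger_gap'])
Tt,T=wristT(s,d['hand_eye']);P=world(d,T)
v,u=np.mgrid[0:384,0:512]
m=(abs(P[...,2]-104)<3)&(np.hypot(P[...,0]-624,P[...,1]+176)<48);q=P[m]
A=np.c_[q[:,:2]-[624,-176],np.ones(len(q))];k=np.linalg.lstsq(A,q[:,2],rcond=None)[0];print(len(q),k, cv2.minAreaRect(np.ascontiguousarray(q[:,:2],dtype=np.float32)))
e=P[(P[...,2]>110)&(np.hypot(P[...,0]-624,P[...,1]+176)<25)];print('stud',len(e),cv2.minAreaRect(np.ascontiguousarray(e[:,:2],dtype=np.float32)),e[:,2].max())
plan(s['tool_pos'],105.3,[488.5,-128,160],90,8)
```

```text
[ 626.61591474 -176.00301341  183.8399722 ] [1.79781235e+02 1.55696933e-01 1.05254028e+02] [ 0.24327713 -0.3578992   1.38423955] 85.31265216415464
4005 [ 1.56168676e-03 -5.82614735e-04  1.03469266e+02] ((626.2918090820312, -175.82215881347656), (42.08164978027344, 91.50331115722656), 15.260283470153809)
stud 11009 ((621.6334228515625, -165.54469299316406), (33.81532287597656, 35.80313491821289), 61.36485290527344) 287.0221577623278
[1, 10.3, -15.1, 3.0, 0, 0, 0.382]
[1, 9.8, -15.4, 3.0, 0, 0, 0.382]
[1, 9.3, -15.7, 3.0, 0, 0, 0.382]
[1, 8.8, -16.0, 3.0, 0, 0, 0.382]
[1, 8.2, -16.3, 3.0, 0, 0, 0.382]
[1, 7.7, -16.6, 3.0, 0, 0, 0.382]
[1, 7.1, -16.8, 3.0, 0, 0, 0.382]
[1, 6.6, -17.1, 3.0, 0, 0, 0.382]
```

View pics/w4.png

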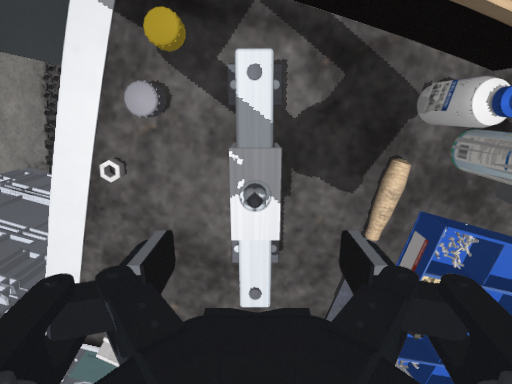

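The saddle lies flat on the bar (plane z=103.5, tilt ~0.002) with the stud centred in the hole at (255,196). The grey cap is at (142,98) and the nut at (110,170). Next, the cap.

Request:
apply_moves(steps=[[1,10.3,-15.1,3,0,0,0.382],[1,9.8,-15.4,3,0,0,0.382],[1,9.3,-15.7,3,0,0,0.382],[1,8.8,-16,3,0,0,0.382],[1,8.2,-16.3,3,0,0,0.382],[1,7.7,-16.6,3,0,0,0.382],[1,7.1,-16.8,3,0,0,0.382],[1,6.6,-17.1,3,0,0,0.382]])

```text
time: 13.1
tool_pos: [486.2, -127.2, 155.2]
tcp_rot: [-180.0, -0.0, 89.9]
ft_force: [0.4, 0.8, 0.5]
finger_gap: 85.2
grip_force: 0.0
```

Request:
apply_moves(steps=[[1,0,0,15,0,0,0],[1,0,0,20,0,0,0],[1,0,0,15,0,0,0],[1,0,0,0,0,0,0],[1,0,0,0,0,0,0],[1,0,0,0,0,0,0],[1,0,0,0,0,0,0],[1,0,0,0,0,0,0]])

```text
time: 13.9
tool_pos: [487.8, -127.8, 106.6]
tcp_rot: [179.9, 0.0, 90.0]
ft_force: [1.3, -0.3, -0.6]
finger_gap: 85.2
grip_force: 0.0
```

Run:
```python
from h import *
d=snap('wrist','w5');s=d['s'];print(s['tool_pos'],s['tcp_rot'],s['ft_force'],s['finger_gap'])
Tt,T=wristT(s,d['hand_eye']);P=world(d,T)
q=(P-Tt[:3,3])@Tt[:3,:3]
m=(P[...,2]>26)&(P[...,2]<33)&(np.hypot(P[...,0]-488,P[...,1]+128)<30)
a=q[m]; print(m.sum(),np.median(P[m][:,2]),'tool',a.min(0),a.max(0),cv2.minEnclosingCircle(np.ascontiguousarray(a[:,:2],dtype=np.float32)),'world',P[m].mean(0),d['color'][m].mean(0))
```

```text
[ 487.7940856  -127.77108999  106.58438432] [1.79927608e+02 2.72192977e-02 8.99763983e+01] [ 1.31475394 -0.2514752  -0.62054156] 85.18814965356843
1383 29.391097131734654 tool [-17.01572216 -15.57926657  75.27141525] [18.44582825 19.49794824 80.38914657] ((0.8454161882400513, 2.174307107925415), 17.9578914642334) world [ 490.0614361  -126.09786472   29.29151996] [129.63919017 122.06146059 122.74041938]
```

Request:
apply_moves(steps=[[1,0.8,1.5,10,0,0,0],[1,0,0,16,0,0,0],[1,0,0,18,0,0,0],[1,0,0,18,0,0,0],[1,0,0,16,0,0,0],[1,0,0,12,0,0,0],[1,0,0,8,0,0,0],[1,0,0,5,0,0,0]])

```text
time: 14.75
tool_pos: [488.4, -126.6, 2.0]
tcp_rot: [-180.0, -0.0, 90.0]
ft_force: [-0.8, -0.3, -0.6]
finger_gap: 85.6
grip_force: 0.0
```

Request:
apply_moves(steps=[[0.3,0,0,0,0,0,0],[0.1,0,0,0,0,0,0],[0,0,0,0,0,0,0],[-0.2,0,0,0,0,0,0],[-1,0,0,0,0,0,0],[-1,0,0,0,0,0,0],[-1,0,0,0,0,0,0],[-1,0,0,0,0,0,0]], squeeze=60)

```text
time: 15.55
tool_pos: [489.4, -127.0, 4.0]
tcp_rot: [179.9, 0.0, 90.0]
ft_force: [-2.3, 0.6, 5.9]
finger_gap: 35.0
grip_force: 59.1
```

Request:
apply_moves(steps=[[-1,0,0,-5,0,0,0],[-1,0,0,-15,0,0,0],[-1,0,0,-22,0,0,0],[-1,0,0,-25,0,0,0],[-1,0,0,-25,0,0,0],[-1,0,0,-25,0,0,0],[-1,0,0,-20,0,0,0],[-1,0,0,-10,0,0,0]])

```text
time: 16.35
tool_pos: [489.9, -127.2, 152.6]
tcp_rot: [179.8, 0.1, 90.0]
ft_force: [0.2, -0.1, -0.2]
finger_gap: 34.7
grip_force: 59.8
```

Run:
```python
from h import *
s=r.sense();print(s['tool_pos'],s['finger_gap'])
plan([*s['tool_pos'][:2],150],90,[625.3,-176,150],105.3,8)
```

```text
[ 489.88194215 -127.16470986  152.56506165] 34.69256896857929
[1, -6.1, 16.9, -0.0, 0, 0, -0.382]
[1, -6.7, 16.7, -0.0, 0, 0, -0.382]
[1, -7.2, 16.5, -0.0, 0, 0, -0.382]
[1, -7.8, 16.2, -0.0, 0, 0, -0.382]
[1, -8.3, 16.0, -0.0, 0, 0, -0.382]
[1, -8.8, 15.7, -0.0, 0, 0, -0.382]
[1, -9.3, 15.4, -0.0, 0, 0, -0.382]
[1, -9.9, 15.1, -0.0, 0, 0, -0.382]
```

Request:
apply_moves(steps=[[-1,-6.1,16.9,0,0,0,-0.382],[-1,-6.7,16.7,0,0,0,-0.382],[-1,-7.2,16.5,0,0,0,-0.382],[-1,-7.8,16.2,0,0,0,-0.382],[-1,-8.3,16,0,0,0,-0.382],[-1,-8.8,15.7,0,0,0,-0.382],[-1,-9.3,15.4,0,0,0,-0.382],[-1,-9.9,15.1,0,0,0,-0.382]])

```text
time: 17.15
tool_pos: [624.5, -175.7, 149.0]
tcp_rot: [-179.9, -0.0, 105.3]
ft_force: [0.9, 0.0, -0.4]
finger_gap: 34.6
grip_force: 59.8
```

Request:
apply_moves(steps=[[-1,0,0,3,0,0,0],[-1,0,0,4,0,0,0],[-1,0,0,3,0,0,0],[-1,0,0,0,0,0,0],[-1,0,0,0,0,0,0],[-1,0,0,0,0,0,0],[-1,0,0,0,0,0,0],[-1,0,0,0,0,0,0]])

```text
time: 17.95
tool_pos: [624.3, -175.7, 140.1]
tcp_rot: [180.0, 0.0, 105.3]
ft_force: [0.9, 1.4, 1.0]
finger_gap: 34.8
grip_force: 59.8
```

Run:
```python
from h import *
d=snap('wrist','w6');s=d['s'];print(s['tool_pos'],s['tcp_rot'],s['ft_force'],s['finger_gap'])
Tt,T=wristT(s,d['hand_eye']);P=world(d,T)
q=(P-Tt[:3,3])@Tt[:3,:3]
m=(np.hypot(q[...,0],q[...,1])<21)&(q[...,2]>-45)&(q[...,2]<-18)
a=q[m];print('cap top',m.sum(),np.median(a,0),a.min(0),a.max(0))
cv2.imwrite('pics/w6c.png',cv2.resize(d['color'][120:300,136:376],(800,600)))
```

```text
[ 624.25622029 -175.66624443  140.09026721] [1.79979152e+02 1.25020608e-02 1.05250010e+02] [0.9453286  1.37184671 0.96309854] 34.76260237117929
cap top 5246 [  2.23387943   0.52012567 -25.53048588] [-18.71737227 -19.72188531 -44.67618443] [ 18.83763331  20.05349977 -18.00157911]
```

View pics/w6c.png

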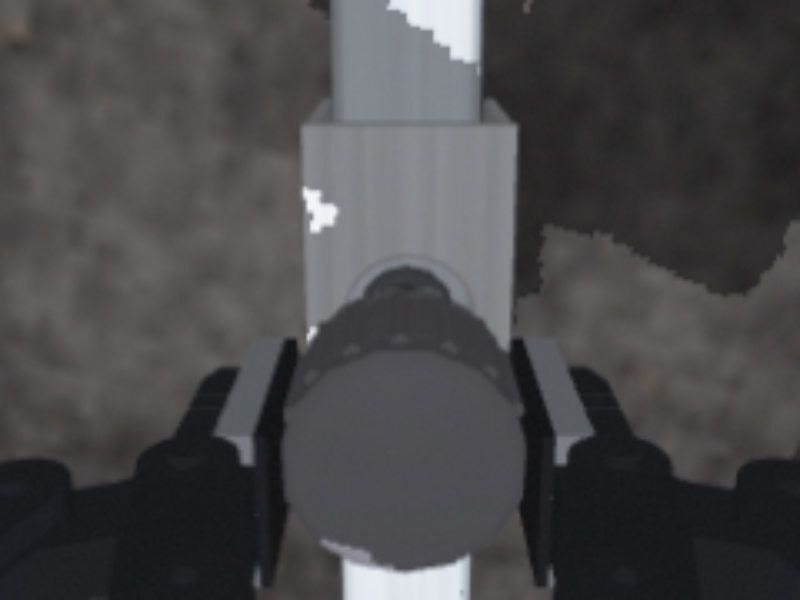

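The cap axis is ~3 crop px left of the stud and bar (404 vs 407), so shift y by about +0.9 mm and start down.

Request:
apply_moves(steps=[[-1,-0.5,0.9,1,0,0,0],[-1,0,0,2,0,0,0],[-1,0,0,3,0,0,0],[-1,0,0,3,0,0,0],[-1,0,0,3,0,0,0],[-1,0,0,3,0,0,0],[-1,0,0,0,0,0,0],[-1,0,0,0,0,0,0]])

```text
time: 18.8
tool_pos: [625.1, -175.9, 124.7]
tcp_rot: [-180.0, -0.0, 105.3]
ft_force: [-0.1, 0.1, 0.1]
finger_gap: 34.5
grip_force: 59.8
```

Request:
apply_moves(steps=[[-1,0,0,1.5,0,0,0],[-1,0,0,1.5,0,0,0],[-1,0,0,1,0,0,0],[-1,0,0,1,0,0,0],[-1,0,0,1,0,0,0],[-1,0,0,1,0,0,0],[-1,0,0,1,0,0,0],[-1,0,0,0,0,0,0]])

```text
time: 19.6
tool_pos: [625.8, -175.9, 118.9]
tcp_rot: [179.9, 0.0, 105.3]
ft_force: [-3.2, 2.2, 10.4]
finger_gap: 34.3
grip_force: 60.8
```

Request:
apply_moves(steps=[[-1,0,0,1,0,0,0],[-1,0,0,1,0,0,0],[-1,0,0,1,0,0,0],[-1,0,0,1,0,0,0],[-1,0,0,1,0,0,0],[-1,0,0,1,0,0,0],[-1,0,0,0,0,0,0],[-1,0,0,0,0,0,0]])

```text
time: 20.4
tool_pos: [624.7, -175.6, 109.7]
tcp_rot: [-179.9, -0.1, 105.3]
ft_force: [1.3, 1.4, -7.3]
finger_gap: 34.2
grip_force: 60.3
```

Request:
apply_moves(steps=[[-1,0,0,1,0,0,0],[-1,0,0,1,0,0,0],[-1,0,0,1,0,0,0],[-1,0,0,0,0,0,0],[-1,0,0,0,0,0,0],[-1,0,0,0,0,0,0],[-1,0,0,0,0,0,0],[-1,0,0,0,0,0,0]])

```text
time: 21.2
tool_pos: [625.4, -176.1, 108.1]
tcp_rot: [180.0, 0.0, 105.3]
ft_force: [-0.4, -0.2, -0.4]
finger_gap: 34.7
grip_force: 60.9
```

Request:
apply_moves(steps=[[-1,0,0,1,0,0,0],[-1,0,0,1,0,0,0],[-1,0,0,1,0,0,0],[-1,0,0,1,0,0,0],[-1,0,0,0,0,0,0],[-1,0,0,0,0,0,0],[-1,0,0,0,0,0,0],[-1,0,0,0,0,0,0]], squeeze=80)

```text
time: 22.0
tool_pos: [625.6, -176.1, 108.0]
tcp_rot: [179.9, 0.1, 105.3]
ft_force: [-14.3, 5.0, 24.5]
finger_gap: 33.9
grip_force: 80.3
```

Request:
apply_moves(steps=[[-1,0,-0.5,0,0,0,0],[-1,0,-0.5,0,0,0,0],[-1,0,0,0,0,0,0],[-1,0,0,0,0,0,0],[-1,0,0,0,0,0,0],[-1,0,0,0,0,0,0],[-1,0,0,0,0,0,0],[-1,0,0,0,0,0,0]])

```text
time: 22.8
tool_pos: [625.5, -176.2, 108.0]
tcp_rot: [179.8, 0.1, 105.3]
ft_force: [-9.6, 5.3, 21.9]
finger_gap: 34.1
grip_force: 79.9
```

Run:
```python
from h import *
d=snap('wrist','w7');s=d['s'];print(s['tool_pos'],s['tcp_rot'],s['ft_force'],s['finger_gap'],s['grip_force'])
Tt,T=wristT(s,d['hand_eye']);P=world(d,T)
m=(np.hypot(P[...,0]-625.5,P[...,1]+176)<14)&(P[...,2]>125)&(P[...,2]<145);q=P[m]
A=np.c_[q[:,:2]-[625,-176],np.ones(len(q))];print('cap',len(q),np.linalg.lstsq(A,q[:,2],rcond=None)[0])
m=(abs(P[...,2]-104)<3)&(np.hypot(P[...,0]-624,P[...,1]+176)<48);q=P[m];print('saddle',np.median(q[:,2]))
cv2.imwrite('pics/w7c.png',cv2.resize(d['color'][120:300,136:376],(800,600)))
```

```text
[ 625.51601526 -176.15762894  107.98986564] [1.79826382e+02 9.29837317e-02 1.05272937e+02] [-9.61925106  5.25078468 21.94261766] 34.14785933167681 79.89042123779655
cap 2502 [ 2.79554967e-03 -2.56574661e-03  1.33591373e+02]
saddle 103.58547530420577
```

View pics/w7c.png

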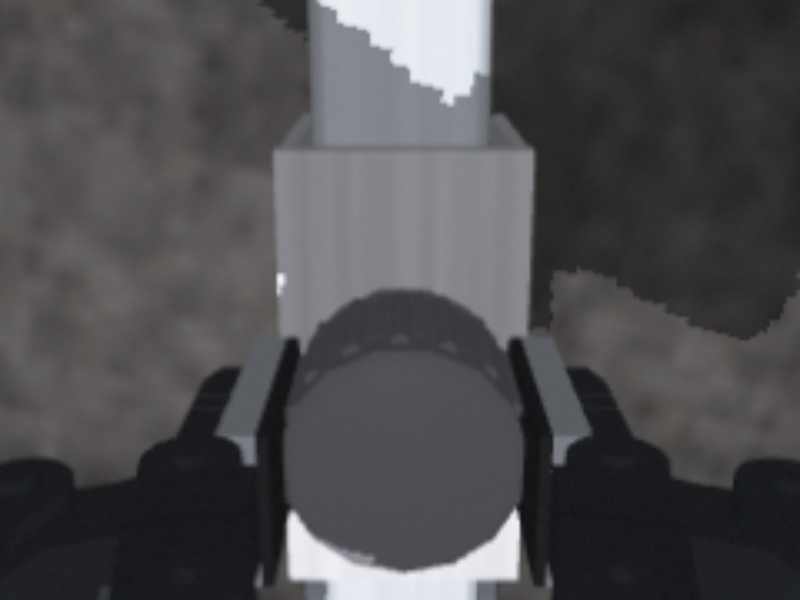

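The cap top is 30.0 mm above the saddle face, level, and pressed with ~22 N, so it is home. Handing in.

```bash
python3 -c "
from bench import r
print(r.hand_in())"
```

```text
the job is handed in; nothing more can be done
None
```

The saddle lies flat on the bar with the stud through its hole, and the cap is past the click, fully home, still gripped and pressed down with about 22 N; I handed the job in at about 23 s, but no verdict came back.

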